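# Lock back the tension wheel of the village turntable

## Task

The model village's turntable needs a new belt: take the red-headed pin out of the wooden block, set it between the two prongs of the yellow sprung tension wheel and push the wheel round with it until the pin is over the red-edged hole in the plywood deck. Still holding the wheel back, lower the pin fully into the hole and let go, so that the pin alone keeps the wheel wound back.

Things in the scene. Friction and masses are not known exactly. Their poses are not given: they have to be found in the camera images.
- pin_red: steel locking pin, about 80 g: shank 16 mm thick, 80 long, tapered foot; square red head 26 x 26 x 30 mm tall on top. Origin: underside of the foot, z up, head faces along x and y. Stands 40 mm deep in a 19 mm hole of a wooden block (46 mm tall) in a row of three pins 75 mm apart; the row runs along the pin's x (within 6 degrees): close the fingers along its y. Blue and green heads are other pins.
- lock_hole (a point): the red-edged hole in the fixed plywood deck, 26 mm in diameter, 36 mm deep, blind. Point: centre of its mouth, on the deck's top face, 40 mm above the table; axes are the deck's (z up). The tension wheel's vertical pivot is 62 mm from this point along +x.
- fork (a point): centre of the gap in the yellow tension wheel's fork, 62 mm from the pivot, at the fork's top face, 26 mm above the deck; x points outward from the pivot. Two prongs, each 12 mm wide and 18 mm thick (underside 8 mm above the deck), 30 mm apart, reaching 85 mm from the pivot (hub radius 43); the gap is open above, below and outward. The axle stands 6 mm above them.
- wheel (a joint): turn of the tension wheel, rad: 0 at rest on its stop, growing counter-clockwise seen from above as it is wound back, far stop at 1.2. At 0.90 the gap is centred on the lock hole. A spring drives it back: 0.05 N m at 0, 0.12 N m at 0.9 (2 N on the pin). It does not stay by itself.
Things that resemble listed ones, but are neither listed nor needed, are in the scene too. There is more than one size of the pin_red; the job needs the larger.

How it is judged:
By the outcome, as a careful person would: the job done as asked, in the order asked, and still so for the second after the job is handed in, with the robot touching nothing.
It also fails if it takes over 43 s, if anything falls off the work surface, if the arm or the gripper's body presses on something with over 40 N, if the wrist force passes 120 N, or if a joint passes its speed limit or range.

## Robot

A 6-joint arm with a two-finger parallel gripper is mounted at the origin on the work surface. World frame = base frame: x ahead of the robot, y to its left, z up, the work surface at z = 0. Lengths are in m, angles in rad, forces in N, time in s.
With the tool pointing down it reaches from about 0.35 to 0.925 m from the base axis. Payload 6.4 kg.
Tool frame: the origin (TCP) lies midway between the tips of the shut fingers; the grasp point (between the pads) lies 19 mm behind it (robot.pinch_z is the distance from the TCP to the grasp point, in m); z points along the fingers, y is the direction in which the jaws open and shut (so a half turn about z gives the same grasp; the last joint's range is limited). The gripper opens to 94 mm and grips with 3 to 60 N. Pads are 16 mm wide; open, the fingers measure 119 mm over their backs; the gripper's body (75 mm by 177 mm) begins 78 mm behind the grasp point.
Start: joints at [0.982, 0.245, 1.558, -0, 1.339, -0.174], TCP at [0.262, 0.595, 0.205] pointing down, gripper open.
Joint ranges: [-3.13, 3.13], [-1.02, 2.26], [0.13, 2.54], [-0.95, 4.09], [0.21, 2.88], [-2.74, 2.74]. Speed limits (rad/s): [2.57, 2.57, 3.14, 3.14, 3.14, 3.14].

## Interface

Orientations are given as a rotation vector (axis times angle).
In Python, from rig import robot gives the robot as it stands.
- The arm moves only by the shell command python3 -m handwheel 'ROWS' [OPENING] [FORCE]. ROWS is JSON, a list of rows, each a list of 2 entries, a list of its own where there are three numbers: the shift along the tool's x, y, z scaled (see below), then the turn about the tool's z scaled (see below). A call has 1 to 5 rows; each row is the pose to reach, as a shift and turn from the pose measured when the call began, along the tool's axes at that moment, turning the shorter way round; what a row does not reach only later rows make up. The controller multiplies each number of a shift by 0.5 m and each number of a turn by 180 degrees. A row lasts 1/10 s, in which the tool goes at most 50 mm and 8.59 degrees, less where a joint would pass 70% of its speed; a pose out of reach is approached as far as the arm can. A call with a number of a shift or a turn outside -1 to 1 is refused whole. A call with a gripper value outside its range is refused whole. OPENING is the opening, from -1 (shut) to 1 (fully open), so that 0 is half open, set as the call begins (- or left out, the last holds). The fingers move at their own pace and stop on an object; FORCE is the grip in N (left out, the last holds). Time passes only in rows, so rows that repeat a pose let the fingers close. It gives the time, the measured TCP pose, the force and the opening at its end, in the units of the state.
- robot.sense(): the state, without advancing time (a new reading comes with each control period).
- robot.camera(name): name is "scene" or "side" or "wrist"; returns a dict with "color" (384x512x3 uint8, red, green, blue), "K" (3x3 intrinsics, pixels), "rvec" (rotation vector, rad) and "tvec" (3), from world to camera coordinates, as OpenCV has them; the wrist camera has in their place "T_tool_cam" (4x4, takes a point from camera to tool coordinates, whose origin is the TCP and whose axes are the flange's). Camera axes: x right, y down, z forward; pixel columns grow to the right and rows downward; lengths in m; the calibration is good to about 2 mm. The wrist camera is an equidistant fisheye: a pixel r from the principal point sees the ray r / f radians off the axis. A picture is of the moment at which its call begins: read the wrist's pose just before it. There is no depth.
- robot.finish_job(): hands the job in, once; it reports no verdict.
The state is a dict: "time": time; "joint_positions": joint angles; "joint_vel": joint speeds; "joint_torque": joint torques, N m; "tool_pos": TCP position; "tcp_rot": TCP orientation; "ft_force": force on the tool from outside, world axes, zero at the start; "ft_torque": the same for the moment, N m; "grip_width": finger opening in m.
Only numpy, scipy, OpenCV 4.12 (cv2) and the standard library are available. Lean on these libraries where they do the work, as an engineer would, in place of code of your own. Each camera call takes 0.05 s, during which the arm holds its last target. There are 200 camera calls.

## Working session

There is one attempt and no reset: what is moved stays moved. The work goes in short steps, Python scripts to look and compute and a shell command to move; the robot and the scene stay as the last step left them, time stands still between calls to the robot, and variables do not carry over. Pictures are saved under pics/ and viewed, about 8 in all and at most 12, crops included, and the job is handed in when it is done.

```bash
ls; mkdir -p pics; cat > h.py <<'E'
import numpy as np, cv2
from scipy.spatial.transform import Rotation as R
from rig import robot
def ray(c,uv):
    d=np.linalg.inv(c["K"])@np.array([uv[0],uv[1],1.]); Rm=R.from_rotvec(np.ravel(c["rvec"])).as_matrix()
    return -Rm.T@np.ravel(c["tvec"]), Rm.T@d
def onz(c,uv,z):
    o,d=ray(c,uv); return o+d*(z-o[2])/d[2]
def proj(c,p):
    return cv2.projectPoints(np.array(p,float).reshape(-1,3),np.ravel(c["rvec"]),np.ravel(c["tvec"]),c["K"],None)[0].reshape(-1,2)
def wray(c,s,uv):
    K=c["K"]; x=(uv[0]-K[0,2])/K[0,0]; y=(uv[1]-K[1,2])/K[1,1]; r=np.hypot(x,y)
    d=np.array([np.sin(r)*x/r,np.sin(r)*y/r,np.cos(r)]) if r>0 else np.array([0,0,1.])
    T=c["T_tool_cam"]; Rt=R.from_rotvec(s["tcp_rot"]).as_matrix()
    return Rt@T[:3,3]+s["tool_pos"], Rt@T[:3,:3]@d
def wonz(c,s,uv,z):
    o,d=wray(c,s,uv); return o+d*(z-o[2])/d[2]
def save(n,im,k=1):
    cv2.imwrite("pics/"+n,cv2.resize(im[:,:,::-1],None,fx=k,fy=k,interpolation=cv2.INTER_CUBIC))
E
python3 - <<'E'
from h import *
import pickle
s=robot.sense(); print(s)
d={n:robot.camera(n) for n in("scene","side","wrist")}
d["s"]=s; pickle.dump(d,open("d0.pkl","wb"))
for n in("scene","side","wrist"): save(n+"0.png",d[n]["color"],1.5)
print(d["wrist"]["T_tool_cam"],d["wrist"]["K"],d["scene"]["K"]); 
for n in("scene","side"): print(n,ray(d[n],(256,192)))
E
```

```text
pics
{'time': 0.0, 'joint_positions': array([ 9.81875899e-01,  2.45787382e-01,  1.55896703e+00,  8.84953996e-06,
        1.33869430e+00, -1.74075435e-01]), 'joint_vel': array([-0.00057054, -0.00366805, -0.00043696,  0.00056421, -0.00018657,
       -0.00038591]), 'joint_torque': array([ 8.20424066e-04, -4.15832055e+01, -3.14599907e+01,  6.85466733e-02,
        3.31483560e-02, -1.32847053e-04]), 'tool_pos': array([0.26163146, 0.59438572, 0.20438769]), 'tcp_rot': array([-6.46833297e-01, -3.07356669e+00,  2.70024678e-03]), 'ft_force': array([0.12915621, 0.55139988, 0.97272865]), 'ft_torque': array([ 0.01438113,  0.00749815, -0.02752134]), 'grip_width': 0.09396531169482139}
[[ 9.60746853e-04 -9.68950849e-01 -2.47251550e-01  7.10690182e-02]
 [ 9.99999503e-01  8.64712366e-04  4.96994230e-04  5.44207485e-05]
 [-2.67761508e-04 -2.47251905e-01  9.68951198e-01 -1.79459947e-01]
 [ 0.00000000e+00  0.00000000e+00  0.00000000e+00  1.00000000e+00]] [[297.31863964   0.         256.98304946]
 [  0.         297.31863964 196.09867305]
 [  0.           0.           1.        ]] [[434.54670437   0.         257.26027889]
 [  0.         434.54670437 188.10501984]
 [  0.           0.           1.        ]]
scene (array([0.92042415, 0.32639938, 0.64562566]), array([-0.53564819, -0.34894761, -0.76902882]))
side (array([ 0.45405419, -0.57791328,  0.81795154]), array([ 0.0449783 ,  0.6228393 , -0.78115001]))
```

View pics/scene0.png

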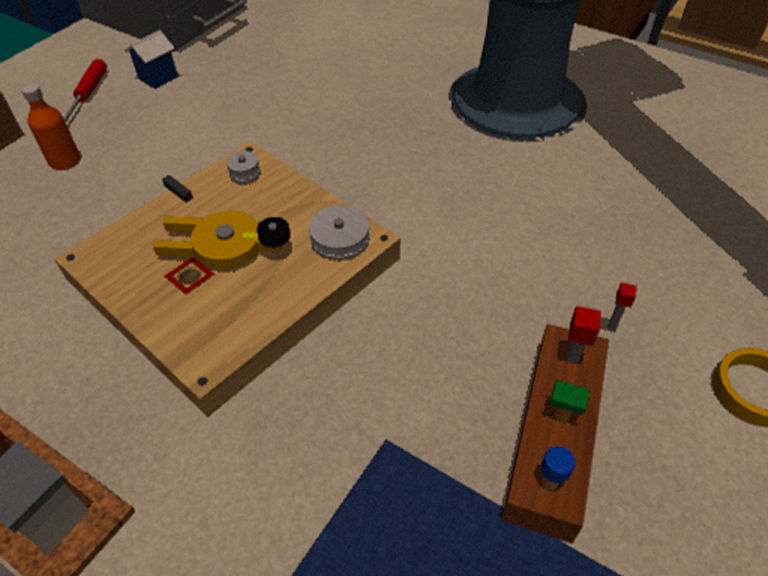

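View pics/side0.png

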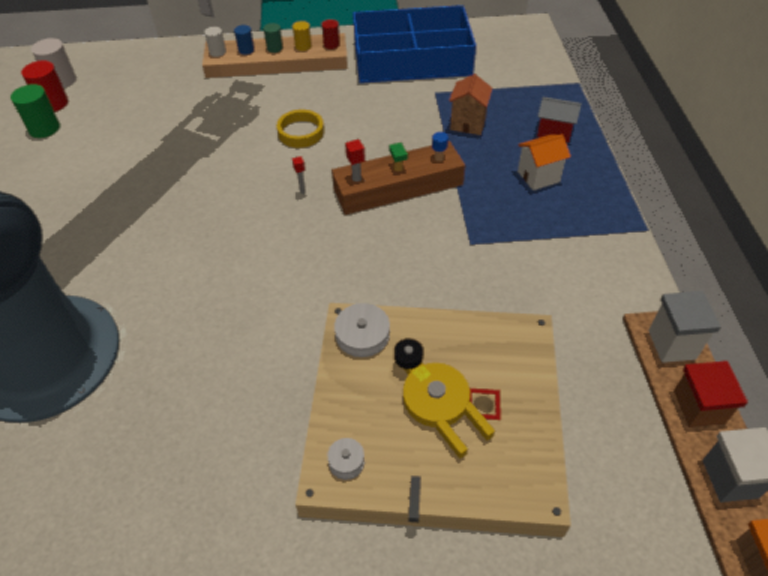

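Scene picture (pixels at 1.5x): red heads that could be confused are the large one in the block at (585,325), the small one standing free at (626,295), plus a red roof, cans and a red screwdriver. The red-edged hole is at (190,275) and the wheel hub at (225,232). In the side view the large head is at (355,150), the small one at (299,164) and the hole at (485,404). I choose the large head in the block, in the row with green and blue.

```bash
cat > m.py <<'E'
from h import *
import pickle
d=pickle.load(open("d0.pkl","rb"))
def blobs(im,col,amin=15):
    hsv=cv2.cvtColor(im,cv2.COLOR_RGB2HSV); H,S,V=cv2.split(hsv)
    m={"red":((H<6)|(H>172))&(S>170)&(V>90),"green":(H>45)&(H<80)&(S>130)&(V>60),"blue":(H>105)&(H<125)&(S>180)&(V>110),
       "yel":(H>18)&(H<30)&(S>200)&(V>130)}[col].astype(np.uint8)
    n,l,st,c=cv2.connectedComponentsWithStats(m,connectivity=8)
    return [(c[i].round(1),st[i][:5],(l==i)) for i in range(1,n) if st[i,4]>=amin]
def tri(c1,u1,c2,u2):
    o1,a=ray(c1,u1);o2,b=ray(c2,u2)
    t=np.linalg.lstsq(np.c_[a,-b],o2-o1,rcond=None)[0]; p,q=o1+a*t[0],o2+b*t[1]
    return (p+q)/2,np.linalg.norm(p-q)
E
python3 - <<'E'
from m import *
for n in("scene","side"):
    for col in("red","green","blue","yel"):
        for c,st,_ in blobs(d[n]["color"],col): print(n,col,c,st)
save("crop1.png",np.hstack([d["scene"]["color"][170:270,330:450],d["side"]["color"][80:180,180:300]]),3.3)
E
```

```text
scene red [59.6 49.9] [ 49  39  21  23 179]
scene red [125.2 184.2] [110 174  32  22 178]
scene red [418.3 193.1] [413 189  11   9  81]
scene red [391.4 211.9] [383 204  18  16 223]
scene green [380.3 262.8] [368 254  25  19 308]
scene blue [373.2 306.4] [364 298  19  17 240]
scene yel [143.9 156.1] [ 102  140   70   33 1220]
scene yel [493.2 250.9] [480 232  32  45 314]
side red [219.4  15.8] [215  13  10   6  47]
side red [24.7 46.4] [ 15  40  21  13 197]
side red [235.9  97.4] [231  93  11   9  74]
side red [198.2 107.4] [195 105   7   6  32]
side red [476.7 255.5] [457 241  41  30 838]
side red [327.4 267.6] [314 259  19  21  93]
side green [18.  62.9] [  8  56  22  15 222]
side green [24.1 87.9] [22 84  6  8 15]
side green [265.3 101.1] [260  96  12  12  94]
side blue [238.5  21.9] [236   8  12  27  42]
side blue [275.   21.6] [271   9  10  24  48]
side blue [293.5  91.2] [289  89  10   6  44]
side yel [200.2  17.1] [196  15  10   5  43]
side yel [199.7  83. ] [185  74  30  19  95]
side yel [293.8 265.5] [ 269  243   60   59 1459]
```

View pics/crop1.png

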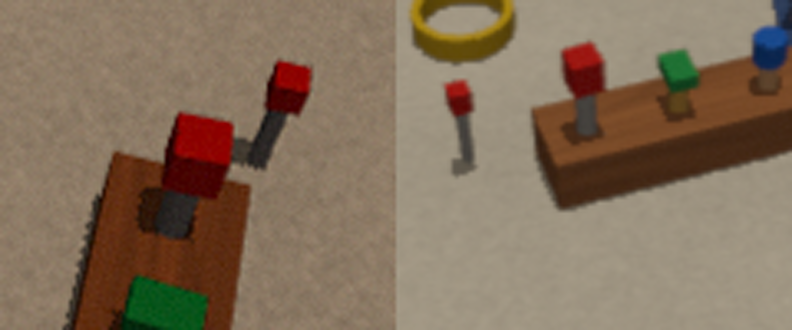

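The crop confirms it: the larger red head is in the block (scene px about (391,212), side px (236,96)). The small one stands free beyond the block's end at scene px (418,193).

```bash
python3 - <<'E'
from m import *
sc,sd=d["scene"],d["side"]
print("head top z.116", onz(sc,(391.2,212.2),.116).round(4), onz(sd,(236.1,95.8),.116).round(4), tri(sc,(391.2,212.2),sd,(236.1,95.8)))
top=[(a/3.3+330,b/3.3+170) for a,b in((180,114),(232,124),(218,172),(168,160))]
P=np.array([onz(sc,t,.116) for t in top]); print(P.round(4)); e=np.diff(np.vstack([P,P[:1]]),axis=0)[:,:2]; print(np.hypot(*e.T),np.degrees(np.arctan2(e[:,1],e[:,0])))
print("green,blue approx", tri(sc,(380.3,262.8),sd,(265.3,101.1)), tri(sc,(373.2,306.4),sd,(293.5,91.2)))
print("small", tri(sc,(418.3,193.1),sd,(198.5,108)))
for n,c in(("scene",sc),("side",sd)):
    g=[b for b in blobs(c["color"],"red") if (n=="scene" and abs(b[0][0]-125)<4) or (n=="side" and abs(b[0][0]-327)<4)][0]
    pts=np.argwhere(g[2])[:,::-1].astype(np.float32)
    w=np.array([onz(c,p,.04)[:2] for p in pts]).astype(np.float32)
    r=cv2.minAreaRect(w*1000); print(n,"hole",r)
    print(" yellow centroid etc")
print("axle scene/side z.072",onz(sc,(225/1.5,231/1.5),.072),onz(sd,(436.5/1.5,388.5/1.5),.072))
for n,c,L in(("scene",sc,[(250,147),(398,237),(207,403),(58,258)]),("side",sd,[(330,304),(552,316),(568,522),(300,510)])):
    P=np.array([onz(c,(a/1.5,b/1.5),.04) for a,b in L]);e=np.diff(np.vstack([P,P[:1]]),axis=0)
    print(n,P.round(3)[:,:2].tolist(),np.degrees(np.arctan2(e[:,1],e[:,0])).round(1),np.hypot(e[:,0],e[:,1]).round(3))
save("crop2.png",np.hstack([sc["color"][120:220,90:210],sd["color"][220:320,250:370]]),3.3)
E
```

```text
head top z.116 [0.4758 0.2818 0.116 ] [0.4737 0.2844 0.116 ] (array([0.47460384, 0.28237941, 0.11643607]), np.float64(0.002619947803595074))
[[0.4672 0.2677 0.116 ]
 [0.4599 0.2903 0.116 ]
 [0.4895 0.2948 0.116 ]
 [0.4952 0.2731 0.116 ]]
[0.02378909 0.02995201 0.02242029 0.02857093] [ 107.78895763    8.50073997  -75.26747609 -169.1133794 ]
green,blue approx (array([0.5456672 , 0.29927298, 0.08146508]), np.float64(0.002223556590321342)) (array([0.61996166, 0.31773083, 0.09081948]), np.float64(0.0007704325850076771))
small (array([0.37713584, 0.30178583, 0.07256417]), np.float64(0.0018879176108596114))
scene hole ((608.1983032226562, -164.04315185546875), (42.81381607055664, 42.79177474975586), 79.76815795898438)
 yellow centroid etc
side hole ((610.7872924804688, -161.115478515625), (41.236568450927734, 35.23619842529297), 78.64337921142578)
 yellow centroid etc
axle scene/side z.072 [ 0.5482395  -0.14982322  0.072     ] [ 0.54816728 -0.1519345   0.072     ]
scene [[0.375, -0.262], [0.417, 0.021], [0.731, -0.022], [0.676, -0.323]] [  81.7   -7.7 -100.3  168.5] [0.286 0.317 0.306 0.307]
side [[0.418, 0.021], [0.732, -0.033], [0.678, -0.322], [0.371, -0.278]] [  -9.8 -100.7  171.8   81. ] [0.319 0.294 0.31  0.303]
```

View pics/crop2.png

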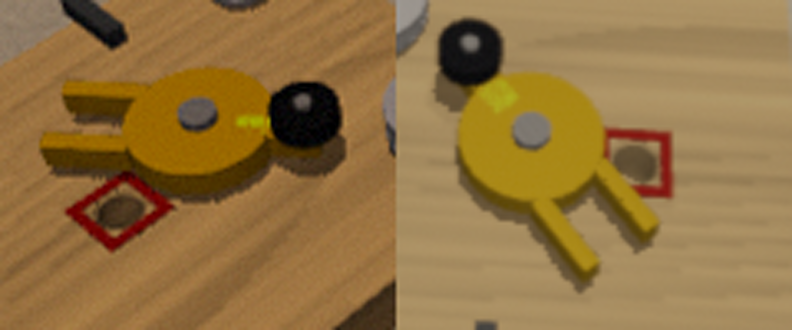

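Crop 2 shows the wheel (hub, axle, two prongs), the black knob on the far side, and the empty hole. The axle-to-hole distance measures 61 mm, as it must. Moving to hover above the pin.

```bash
cat >> h.py <<'E'
def goto(p,yaw=None):
    "shift (x.5m) and turn (x180deg) to TCP p, tool y at world angle yaw (mod 180)"
    s=robot.sense(); Rt=R.from_rotvec(s["tcp_rot"]).as_matrix()
    y=np.degrees(np.arctan2(Rt[1,1],Rt[0,1])); dy=0 if yaw is None else (yaw-y+90)%180-90
    print("t",round(s["time"],2),"tcp",s["tool_pos"].round(4),"yaw",y.round(1),"tilt",Rt[:2,2].round(3),"F",s["ft_force"].round(1),"w",round(s["grip_width"],4))
    print("shift",(Rt.T@(np.array(p)-s["tool_pos"])/.5).round(4),"turn",round(-dy/180,4))
E
python3 -c "
from h import *
goto((.475,.2828,.2044),103.5)"
```

```text
t 0.15 tcp [0.2617 0.5945 0.2046] yaw 66.2 tilt [-0.001 -0.001] F [ 0.6 -0.  -0.4] w 0.0938
shift [-0.6417 -0.3986  0.0008] turn -0.207
```

```bash
python3 -m handwheel '[[[-0.642,-0.399,0],-0.207],[[-0.642,-0.399,0],-0.207],[[-0.642,-0.399,0],-0.207],[[-0.642,-0.399,0],-0.207],[[-0.642,-0.399,0],-0.207]]' 1 40
python3 -c "
from h import *
goto((.475,.2828,.2044),103.5)"
```

```text
time: 0.65
tool_pos: [0.398, 0.3951, 0.2049]
tcp_rot: [0.377, -3.118, 0.002]
ft_force: [0.7, 0.5, -0.6]
grip_width: 0.0938
t 0.65 tcp [0.398  0.3951 0.2049] yaw 103.8 tilt [-0.001 -0.001] F [ 0.7  0.5 -0.6] w 0.0938
shift [-0.0961 -0.2547  0.0011] turn 0.0016
```

```bash
python3 -m handwheel '[[[-0.096,-0.255,0],0],[[-0.096,-0.255,0],0],[[-0.096,-0.255,0],0],[[-0.096,-0.255,0],0],[[-0.096,-0.255,0],0]]'
python3 - <<'E'
from m import *
s=robot.sense();c=robot.camera("wrist");im=c["color"]
pickle.dump((s,c),open("w1.pkl","wb"))
goto((.475,.2828,.2044),103.5)
for b in blobs(im,"red",60):
    print(b[0],b[1]); 
    pts=np.argwhere(b[2])[:,::-1]; w=np.array([wonz(c,s,p,.116)[:2] for p in pts],np.float32)*1000
    print(cv2.minAreaRect(w))
save("w1.png",im,1.5)
E
```

```text
time: 1.15
tool_pos: [0.475, 0.2823, 0.2047]
tcp_rot: [0.374, -3.117, 0.001]
ft_force: [-0.0, -0.5, 0.3]
grip_width: 0.094
t 1.2 tcp [0.4745 0.283  0.2047] yaw 103.8 tilt [-0.002 -0.001] F [-0.6 -0.7 -0.2] w 0.0939
shift [-0.0008 -0.0006  0.0005] turn 0.0016
[298.4 106.9] [291  99  16  17 267]
((383.44158935546875, 298.00323486328125), (14.834352493286133, 13.62589168548584), 14.181989669799805)
[257.5 199.4] [244 187  27  26 630]
((475.4229736328125, 282.6911926269531), (24.59581756591797, 23.361106872558594), 18.184717178344727)
```

View pics/w1.png

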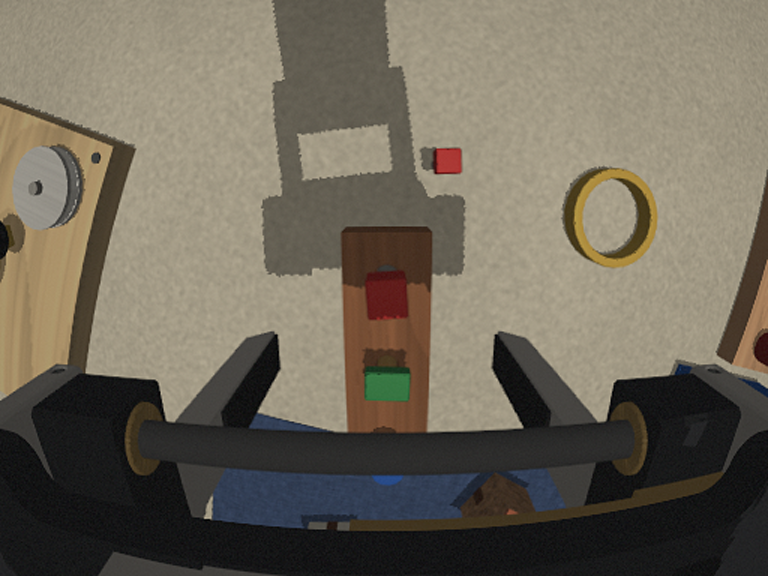

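The wrist view shows the large head centred between the open fingers (px (386,295)), measured at (0.4754, 0.2827) and rotated a few degrees. Descend and grip.

```bash
python3 -m handwheel '[[[-0.001,0,0.1],-0.018],[[-0.001,0,0.18],-0.018],[[-0.001,0,0.241],-0.018],[[-0.001,0,0.241],-0.018],[[-0.001,0,0.241],-0.018]]'
python3 -m handwheel '[[[0,0,0],0],[[0,0,0],0],[[0,0,0],0],[[0,0,0],0],[[0,0,0],0]]' -1 40
python3 -m handwheel '[[[0,0,0],0],[[0,0,0],0],[[0,0,0],0]]'
python3 -c "
from h import *
goto((.475,.2828,.2044),103.5)"
```

```text
time: 1.7
tool_pos: [0.4743, 0.2841, 0.0846]
tcp_rot: [0.468, -3.105, 0.001]
ft_force: [0.7, 0.5, 0.0]
grip_width: 0.0941
time: 2.2
tool_pos: [0.4745, 0.2841, 0.085]
tcp_rot: [0.467, -3.105, 0.001]
ft_force: [-0.3, -0.3, -0.7]
grip_width: 0.0575
time: 2.5
tool_pos: [0.4745, 0.2841, 0.085]
tcp_rot: [0.467, -3.105, 0.001]
ft_force: [0.2, 0.2, -0.2]
grip_width: 0.0331
t 2.5 tcp [0.4745 0.2841 0.085 ] yaw 107.1 tilt [-0.001 -0.001] F [ 0.2  0.2 -0.2] w 0.0331
shift [ 0.0003 -0.0028 -0.2388] turn 0.0201
```

```bash
python3 -m handwheel '[[[0,0.001,0],0],[[0,0.001,0],0],[[0,0.001,0],0],[[0,0.001,0],0],[[0,0.001,0],0]]' -1 40
python3 -m handwheel '[[[0,0,-0.05],0],[[0,0,-0.1],0],[[0,0,-0.18],0],[[0,0,-0.25],0],[[0,0,-0.25],0]]'
python3 - <<'E'
from m import *
s=robot.sense();c=robot.camera("wrist");im=c["color"]
for b in blobs(im,"red",60): print(b[0],b[1])
save("w2.png",im[100:384,100:420],2)
hole=np.array([.6085,-.1625]);piv=np.array([.548,-.1508])
a=np.arctan2(*(hole-piv)[::-1]);print("hole ang",np.degrees(a),np.linalg.norm(hole-piv))
f=piv+.062*np.array([np.cos(a-.9),np.sin(a-.9)]);print("fork rest",f)
goto((f[0],f[1],.16),80)
E
```

```text
time: 3.0
tool_pos: [0.4744, 0.2846, 0.0849]
tcp_rot: [0.467, -3.105, 0.001]
ft_force: [-0.2, 0.7, -0.3]
grip_width: 0.0259
time: 3.5
tool_pos: [0.4775, 0.2858, 0.2159]
tcp_rot: [-0.466, 3.098, 0.002]
ft_force: [0.9, 0.3, -1.0]
grip_width: 0.0258
[299.3 105. ] [291  97  17  17 245]
[257.  254.3] [ 235  235   46   40 1786]
hole ang -10.945228427580027 0.06162093800000126
fork rest [ 0.57661744 -0.20580038]
t 3.55 tcp [0.476  0.2852 0.2126] yaw 107.1 tilt [0.004 0.001] F [-0.7 -0.6 -1.8] w 0.0255
shift [ 0.097  -0.9977  0.105 ] turn 0.1506
```

View pics/w2.png

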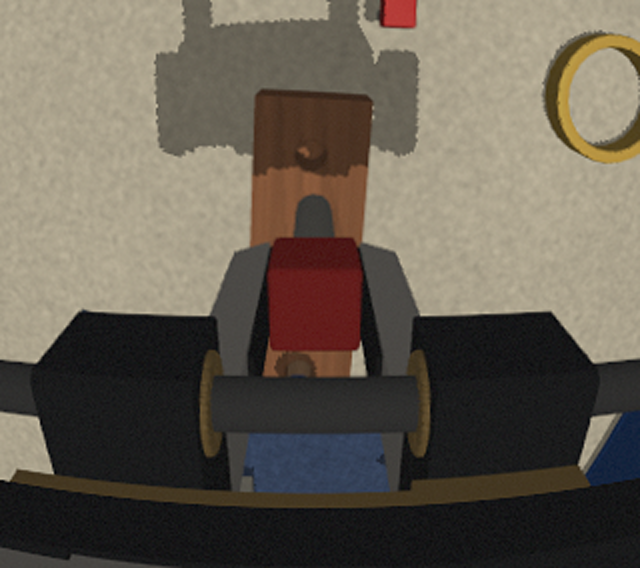

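The pin is held squarely and its block hole is empty (px (310,150)). Carry it across at the same height.

```bash
python3 -m handwheel '[[[0.097,-0.99,0],0.15],[[0.097,-0.99,0],0.15],[[0.097,-0.99,0],0.15],[[0.097,-0.99,0],0.15],[[0.097,-0.99,0],0.15]]'
python3 -c "
from h import *
goto((.5766,-.2058,.20),80)"
```

```text
time: 4.05
tool_pos: [0.5239, 0.0381, 0.2089]
tcp_rot: [-0.271, -3.13, -0.002]
ft_force: [0.8, -0.0, -1.0]
grip_width: 0.0255
t 4.05 tcp [0.5239 0.0381 0.2089] yaw 80.1 tilt [-0.     0.001] F [ 0.8 -0.  -1. ] w 0.0255
shift [-0.1876 -0.4625  0.0171] turn 0.0006
```

```bash
python3 -m handwheel '[[[-0.05,-0.1,0],0],[[-0.09,-0.2,0],0],[[-0.125,-0.29,0],0],[[-0.125,-0.29,0],0],[[-0.125,-0.29,0],0]]'
python3 - <<'E'
from m import *
s=robot.sense();c=robot.camera("wrist");im=c["color"]
pickle.dump((s,c),open("w3.pkl","wb"))
goto((.5766,-.2058,.20),80)
save("w3.png",im,1.5)
for b in blobs(im,"red",60):
    w=np.array([wonz(c,s,p,.04)[:2] for p in np.argwhere(b[2])[:,::-1]],np.float32)*1000
    print(b[0],b[1],cv2.minAreaRect(w))
for b in blobs(im,"yel",300): print("yel",b[0],b[1])
E
```

```text
time: 4.55
tool_pos: [0.5596, -0.1164, 0.2064]
tcp_rot: [-0.275, -3.126, -0.005]
ft_force: [-0.4, 0.7, -0.9]
grip_width: 0.0259
t 4.6 tcp [ 0.5596 -0.115   0.2068] yaw 80.0 tilt [-0.003  0.003] F [0.2 0.3 0.3] w 0.0257
shift [-0.0649 -0.1731  0.0128] turn 0.0003
[257.  254.3] [ 235  235   46   40 1779] ((652.7661743164062, -132.2338409423828), (57.84231948852539, 55.87690353393555), 79.91253662109375)
```

View pics/w3.png

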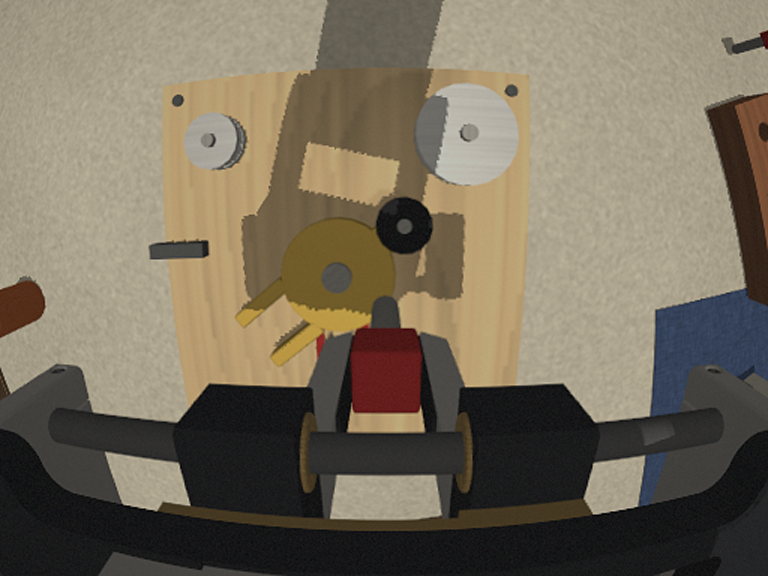

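The wrist view shows the axle at (337,277), the prong tips at about (239,320) and (275,359), and a red edge of the hole at (320,345). The deck is clear around the wheel.

```bash
python3 - <<'E'
from m import *
s,c=pickle.load(open("w3.pkl","rb")); g=lambda u,z:wonz(c,s,(u[0]/1.5,u[1]/1.5),z)[:2]
p=g((337,275),.072); a=g((238,320),.066);b=g((275,357),.066);m=(a+b)/2
print("axle",p,"tips",a,b,"sep",np.linalg.norm(a-b),"reach",np.linalg.norm(m-p),"ang",np.degrees(np.arctan2(*(m-p)[::-1])))
# side view: tips (crop2 scale 3.3, offset 250-120.., 220)
sd=d["side"];q=lambda u,z:onz(sd,((u[0]-396)/3.3+250,u[1]/3.3+220),z)[:2]
p=q((531,129),.072);a=q((586,265),.066);b=q((647,225),.066);m=(a+b)/2
print("axle",p,"tips",a,b,"sep",np.linalg.norm(a-b),"reach",np.linalg.norm(m-p),"ang",np.degrees(np.arctan2(*(m-p)[::-1])))
goto((.5766,-.2058,.20),80)
E
```

```text
axle [ 0.54789276 -0.14938429] tips [ 0.56992215 -0.23458163] [ 0.6046523  -0.21236252] sep 0.04122950018733815 reach 0.08391020591793144 ang -61.9992233088189
axle [ 0.54796838 -0.15211217] tips [ 0.56656249 -0.2351655 ] [ 0.60391187 -0.21510162] sep 0.042397356895791063 reach 0.08198223506193549 ang -62.9610559499269
t 4.6 tcp [ 0.5596 -0.115   0.2068] yaw 80.0 tilt [-0.003  0.003] F [0.2 0.3 0.3] w 0.0257
shift [-0.0649 -0.1731  0.0128] turn 0.0003
```

```bash
python3 -m handwheel '[[[-0.04,-0.1,0],0],[[-0.066,-0.173,0],0],[[-0.066,-0.173,0.05],0],[[-0.066,-0.173,0.07],0],[[-0.066,-0.173,0.07],0]]'
python3 - <<'E'
from m import *
goto((.577,-.206,.124),80)
D={n:robot.camera(n) for n in("scene","side")}
pickle.dump(D,open("d4.pkl","wb"))
save("d4.png",np.hstack([D["scene"]["color"][80:220,60:260],D["side"]["color"][180:320,220:420]]),2)
E
```

```text
time: 5.1
tool_pos: [0.5755, -0.2029, 0.1685]
tcp_rot: [-0.268, -3.121, -0.009]
ft_force: [-0.3, -0.4, -0.7]
grip_width: 0.0258
t 5.1 tcp [ 0.5755 -0.2029  0.1685] yaw 80.2 tilt [-0.008  0.007] F [-0.3 -0.4 -0.7] w 0.0258
shift [-0.0049 -0.006   0.0889] turn 0.0009
```

View pics/d4.png

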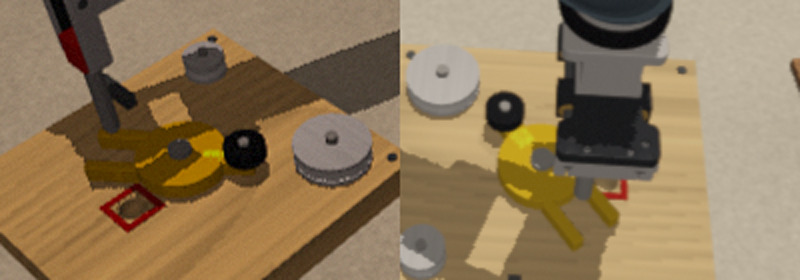

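Both views show the pin's foot hanging over the fork (crop pixels (110,130) and (584,198)). I'll check this against the prediction.

```bash
python3 - <<'E'
from m import *
D=pickle.load(open("d4.pkl","rb"))
print(proj(D["scene"],(.5755,-.2029,.0895)),proj(D["side"],(.5755,-.2029,.0895)))
print(tri(D["scene"],(115,144.5),D["side"],(312,278.5)))
goto((.577,-.206,.124),80)
E
python3 -m handwheel '[[[-0.005,-0.006,0.02],0],[[-0.005,-0.006,0.04],0],[[-0.005,-0.006,0.06],0],[[-0.005,-0.006,0.075],0],[[-0.005,-0.006,0.089],0]]'
python3 -m handwheel '[[[0,0,0],0],[[0,0,0],0]]'
python3 - <<'E'
from m import *
goto((.577,-.206,.124),80)
D={n:robot.camera(n) for n in("scene","side")}
pickle.dump(D,open("d5.pkl","wb"))
save("d5.png",np.hstack([D["scene"]["color"][80:220,60:260],D["side"]["color"][180:320,220:420]]),2)
E
```

```text
[[116.2630465  145.28278251]] [[310.5174893  277.42681288]]
(array([ 0.57682177, -0.20546701,  0.09075869]), np.float64(0.001735343735307928))
t 5.2 tcp [ 0.577  -0.204   0.1714] yaw 80.2 tilt [-0.004  0.004] F [ 0.3  0.2 -1.8] w 0.0261
shift [-0.001  -0.0042  0.0948] turn 0.001
time: 5.7
tool_pos: [0.5785, -0.207, 0.1258]
tcp_rot: [-0.269, -3.125, -0.006]
ft_force: [-0.2, 0.1, -0.7]
grip_width: 0.0256
time: 5.9
tool_pos: [0.5784, -0.2071, 0.1255]
tcp_rot: [-0.269, -3.125, -0.006]
ft_force: [-0.7, -0.2, -0.9]
grip_width: 0.0256
t 5.9 tcp [ 0.5784 -0.2071  0.1255] yaw 80.2 tilt [-0.005  0.005] F [-0.7 -0.2 -0.9] w 0.0256
shift [0.003  0.0016 0.003 ] turn 0.0009
```

View pics/d5.png

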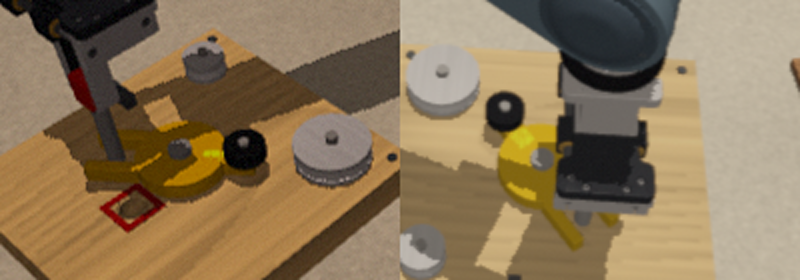

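The pin stands between the prongs (scene crop (112,155)) with no contact force. Next I push along the arc.

```bash
cat > arc.py <<'E'
from m import *
import sys
piv=np.array([.548,-.1507])
s=robot.sense();Rt=R.from_rotvec(s["tcp_rot"]).as_matrix();p=s["tool_pos"]
v=p[:2]-piv;print("r",np.hypot(*v),"ang",np.degrees(np.arctan2(*v[::-1])),p.round(4),s["ft_force"].round(1))
for a in map(float,sys.argv[2:]):
    t=np.radians(a);q=[*(piv+.0625*np.array([np.cos(t),np.sin(t)])),float(sys.argv[1])]
    print(a,(Rt.T@(q-p)/.5).round(4))
E
python3 arc.py .1225 -57 -52 -47 -42 -37
```

```text
r 0.064380498933765 ang -61.43387787099412 [ 0.5788 -0.2072  0.1262] [ 0.2 -0.1 -0.8]
-57.0 [-0.005   0.0092  0.0075]
-52.0 [-0.0127  0.017   0.0074]
-47.0 [-0.0197  0.0254  0.0074]
-42.0 [-0.0259  0.0343  0.0074]
-37.0 [-0.0313  0.0438  0.0074]
```

```bash
python3 -m handwheel '[[[-0.005,0.009,0.006],0],[[-0.0125,0.017,0.006],0],[[-0.0195,0.0255,0.006],0],[[-0.026,0.034,0.006],0],[[-0.031,0.044,0.006],0]]'
python3 arc.py .123 -31 -26 -21 -16 -11.5
```

```text
time: 6.5
tool_pos: [0.5979, -0.1878, 0.123]
tcp_rot: [-0.269, -3.125, -0.005]
ft_force: [-3.3, 0.1, -1.9]
grip_width: 0.0259
r 0.06216261887612069 ang -36.66220806508884 [ 0.5979 -0.1878  0.123 ] [-3.3  0.1 -1.9]
-31.0 [-0.0056  0.011   0.0001]
-26.0 [-0.0091  0.0213  0.0001]
-21.0 [-0.0117  0.0319  0.0001]
-16.0 [-0.0133  0.0427  0.0001]
-11.5 [-0.014   0.0525  0.0001]
```

```bash
python3 -m handwheel '[[[-0.0055,0.011,0],0],[[-0.009,0.021,0],0],[[-0.0115,0.032,0],0],[[-0.0135,0.0425,0],0],[[-0.014,0.0525,0],0]]'
python3 -m handwheel '[[[0,0,0],0],[[0,0,0],0]]'
python3 - <<'E'
from m import *
goto((.608,-.163,.123),80)
D={n:robot.camera(n) for n in("scene","side")}
pickle.dump(D,open("d6.pkl","wb"))
save("d6.png",np.hstack([D["scene"]["color"][90:210,70:230],D["side"]["color"][200:320,240:400]]),2.5)
E
```

```text
time: 7.0
tool_pos: [0.6093, -0.1629, 0.123]
tcp_rot: [-0.268, -3.125, -0.005]
ft_force: [-2.3, -2.3, -0.5]
grip_width: 0.0259
time: 7.2
tool_pos: [0.6094, -0.1629, 0.1231]
tcp_rot: [-0.268, -3.125, -0.004]
ft_force: [-1.6, -1.8, -2.2]
grip_width: 0.0258
t 7.2 tcp [ 0.6094 -0.1629  0.1231] yaw 80.2 tilt [-0.005  0.003] F [-1.6 -1.8 -2.2] w 0.0258
shift [ 0.0028 -0.0007  0.0001] turn 0.0011
```

View pics/d6.png

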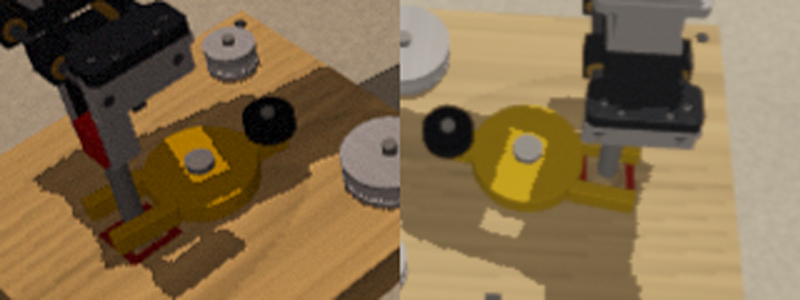

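The wheel is wound round (yellow mark turned, fork over the red edge) and the pin stands in the gap above the hole. I lower it in stages and watch the force.

```bash
python3 -m handwheel '[[[0,0,0.008],0],[[0,0,0.016],0],[[0,0,0.024],0],[[0,0,0.032],0],[[0,0,0.032],0]]'; python3 -c "
from h import *
goto((.609,-.163,.083),80)"
```

```text
time: 7.8
tool_pos: [0.609, -0.1629, 0.1061]
tcp_rot: [-0.269, -3.125, -0.005]
ft_force: [-0.7, -2.3, -1.9]
grip_width: 0.0256
t 7.8 tcp [ 0.609  -0.1629  0.1061] yaw 80.2 tilt [-0.005  0.004] F [-0.7 -2.3 -1.9] w 0.0256
shift [-0.0002 -0.0003  0.0463] turn 0.0009
```

```bash
python3 -m handwheel '[[[0,0,0.01],0],[[0,0,0.02],0],[[0,0,0.03],0],[[0,0,0.038],0],[[0,0,0.042],0]]'; python3 -m handwheel '[[[0,0,0.002],0],[[0,0,0.004],0]]'; python3 -c "
from h import *
goto((.609,-.163,.083),80)"
```

```text
time: 8.3
tool_pos: [0.6087, -0.1627, 0.0845]
tcp_rot: [-0.269, -3.124, -0.006]
ft_force: [-0.9, -2.4, 0.1]
grip_width: 0.0256
time: 8.5
tool_pos: [0.6088, -0.1627, 0.0829]
tcp_rot: [-0.269, -3.124, -0.006]
ft_force: [-2.6, -0.8, 5.4]
grip_width: 0.0256
t 8.5 tcp [ 0.6088 -0.1627  0.0829] yaw 80.2 tilt [-0.006  0.004] F [-2.6 -0.8  5.4] w 0.0256
shift [-0.0006 -0.0005 -0.0001] turn 0.0009
```

Bottom touched at the expected height (5 N up). Release halfway, then rise.

```bash
python3 -m handwheel '[[[0,0,0],0],[[0,0,0],0],[[0,0,0],0],[[0,0,0],0],[[0,0,0],0]]' 0.2; python3 -m handwheel '[[[0,0,-0.03],0],[[0,0,-0.07],0],[[0,0,-0.13],0],[[0,0,-0.2],0],[[0,0,-0.25],0]]'
python3 -m handwheel '[[[0,0.1,-0.02],0],[[0,0.2,-0.02],0],[[0,0.3,-0.02],0],[[0,0.4,-0.02],0],[[0,0.4,-0.02],0]]'
python3 - <<'E'
from m import *
goto((.609,-.163,.083),80)
D={n:robot.camera(n) for n in("scene","side")}
pickle.dump(D,open("d7.pkl","wb"))
save("d7.png",np.hstack([D["scene"]["color"][90:210,70:230],D["side"]["color"][200:320,240:400]]),2.5)
for n in D:
    for b in blobs(D[n]["color"],"red",30): print(n,b[0],b[1])
print([ (n,proj(D[n],(.609,-.163,.114))) for n in D])
E
```

```text
time: 9.0
tool_pos: [0.6088, -0.1625, 0.0829]
tcp_rot: [-0.269, -3.124, -0.006]
ft_force: [-0.0, 0.4, 0.3]
grip_width: 0.0563
time: 9.5
tool_pos: [0.6104, -0.1634, 0.2119]
tcp_rot: [-0.269, -3.128, -0.004]
ft_force: [0.1, -1.1, -0.4]
grip_width: 0.0567
time: 10.0
tool_pos: [0.6449, 0.039, 0.224]
tcp_rot: [-0.259, -3.13, -0.007]
ft_force: [-0.4, -0.5, 0.5]
grip_width: 0.0566
t 10.0 tcp [0.6449 0.039  0.224 ] yaw 80.5 tilt [-0.     0.004] F [-0.4 -0.5  0.5] w 0.0566
shift [ 0.0042 -0.4114  0.2803] turn 0.003
scene [59.4 51.2] [ 49  39  22  26 224]
scene [114.7 156.7] [103 146  23  25 295]
scene [129.7 188.8] [120 182  22  14  73]
scene [418.  194.8] [413 189  11  15 111]
side [219.5  15.9] [215  13  10   6  48]
side [198.6 109.3] [195 105   8  10  54]
side [476.7 255.5] [457 241  41  30 840]
side [325.5 257.5] [318 250  15  19 214]
[('scene', array([[115.72424625, 155.18914018]])), ('side', array([[326.16118794, 249.58869307]]))]
```

View pics/d7.png

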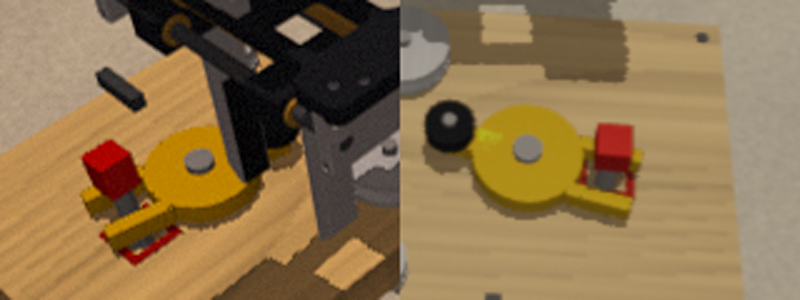

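Both views show the pin upright between the prongs in the hole, with the wheel held back and the gripper clear. A last stability check, then I hand in.

```bash
python3 -m handwheel '[[[0,0.1,0],0],[[0,0.1,0],0],[[0,0.1,0],0],[[0,0.1,0],0],[[0,0.1,0],0]]'
python3 - <<'E'
from m import *
D={n:robot.camera(n) for n in("scene","side")}
o=pickle.load(open("d7.pkl","rb"))
for b in blobs(D["side"]["color"],"red",30)+blobs(D["scene"]["color"],"red",30): print(b[0],b[1])
print("diff at wheel",np.abs(D["side"]["color"][240:290,265:345].astype(int)-o["side"]["color"][240:290,265:345]).mean())
print("green/blue", [b[0] for b in blobs(D["scene"]["color"],"green")+blobs(D["scene"]["color"],"blue")],[b[0] for b in blobs(D["side"]["color"],"green")])
print(robot.sense()["time"]); robot.finish_job()
E
```

```text
time: 10.6
tool_pos: [0.6532, 0.0822, 0.2237]
tcp_rot: [-0.269, -3.129, -0.003]
ft_force: [-0.3, -0.4, 0.1]
grip_width: 0.0561
[219.4  15.8] [215  13  10   6  47]
[198.6 109.3] [195 105   8  10  54]
[476.7 255.6] [457 241  41  30 840]
[325.4 257. ] [318 250  15  18 204]
[59.3 51.6] [ 49  39  22  27 232]
[114.7 156.8] [103 146  23  25 306]
[130.2 188.6] [120 182  22  14  74]
[417.6 195.6] [412 189  12  15 135]
diff at wheel 0.812
green/blue [array([380.1, 263. ]), array([373. , 306.6])] [array([265.2, 101.3])]
10.7
the job is handed in; nothing more can be done
```

I took the large red-headed pin out of the block and set it between the prongs. With it I pushed the wheel round about 50° to the red-edged hole, lowered it to the bottom and let go. The job was handed in at 10.7 s; `finish_job` reports no verdict.

**Pin seated:** it met the bottom of the hole with about 5 N, within 1 mm of the expected height.

**Wheel held back:** after release, both outside views showed the pin between the prongs with the gripper clear. Over the next 0.6 s the pin and wheel did not visibly move.

**Other pins:** the green, blue and small red pins had not been moved.

**Disagreements:** the two views put the hole about 3 to 4 mm apart, so I aimed between them, and the pin went in without binding. I checked the pin's final height by the contact and by eye only; I did not triangulate it again.

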